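# Clear the medicine box lid, then unlock it and hold the key turned

## Task

Please get the white medicine box ready for me to open: first move the spice jar that was left on its lid and stand it upright on a free place of the narrow wooden spice shelf behind the box. Then take the key with the red head out of the key block, push it fully home into the lock on the lid (the plug sits a little askew and the pins stick, so wiggle it if it catches) and turn it a quarter turn clockwise to its stop. The lock springs back, so finish while still gripping the key and holding it turned, so that I can lift the lid; do not knock the jar over, and leave the blue key, the other jar, the glass and the bowl where they are.

Things in the scene. Friction and masses are not known exactly. Their poses are not given: they have to be found in the camera images.
- medicine_box: white steel medicine box, green cross on its front, heavy, stays put; 130 (x) x 200 (y) x 85 mm high. Origin: centre of its underside; z up, front faces its -x. The flat lid top is 85 mm above the origin and carries the lock plate (40 x 56 mm, 6 mm thick, 3 mm proud of the lid) near its front edge. Turning the lock lifts a bolt on the box's front; the lid stays shut.
- keyhole (a point): centre of the key slot on the lock plate's top face, 30 mm in front of the lid's centre; axes as the box's. Slot 7.6 mm (box x) by 18.6 mm (box y): the key's bit enters only with its width along box y. 2 mm below the 6 mm plate lies the turning plug with a 7.6 mm slot, round-edged. Sprung pins in it push up on the bit, 3 N at first, about 8 N at full depth.
- lock_plug (a joint): plug angle, rad: 0 = in line with the plate's slot, grows clockwise seen from above, stop at 1.5. Starts askew at 0.26 to 0.40, held by friction (0.06 N m), so the key catches on its edge until pressed (about 12 N) and wiggled (0.12 rad either way). A spring (0.12 N m per rad) turns it back if let go. The key has up to 0.3 rad of play: turn the hand on to about 1.75 for the stop.
- red_key: safe key with red plastic head, 40 g, upright in the key block. Origin: bottom of its tip; z up to the head. Bit 16 mm wide (key y) x 5 mm thick (key x), 12 mm high; stem 5 mm; collar 16 mm across, from 21 to 25 mm above the tip; head 8 mm thick (key x) x 34 mm wide (key y), from 29 to 65 mm. Same after half a turn about z. Grip the head across its thickness.
- red_key_tip (a point): bottom of the red key's tip (the key's origin and axes). Fully home, it is 21 mm below the lock plate's top, with the collar resting on the plate; only then is the bit clear below the plate and free to turn, and once turned it cannot be pulled out.
- red_key_head (a point): centre of the red key's head, 47 mm above the tip: where to grip it
- blue_key: the same key with a blue head, for another lock: leave it in the block. It and the red key may have swapped slots. Origin: bottom of its tip
- key_block: oak block, fixed, 50 (x) x 140 (y) x 40 mm high, with two slots 66 mm apart along its y in which the keys stand, collars on its top, key widths along its y. Origin: centre of its underside
- lid_jar: glass spice jar with a red cap, 45 mm across, 106 mm high (cap, 44.6 mm across, from 85 mm up), about 0.11 kg, standing on the medicine box's lid. Origin: centre of its underside; z up
- spice_shelf: narrow wooden spice shelf, fixed, behind the medicine box: board 60 mm deep (x) x 240 mm long (y), its top 70 mm above the origin. Origin: centre of its foot, z up. One jar already stands somewhere on it, leaving room beside it
- shelf_jar: another spice jar of the same kind and size standing on the spice shelf. Origin: centre of its underside
- water_glass: clear glass tumbler, 80 mm across, 91 mm high, to the right of the box. Origin: centre of its underside
- bowl: small white bowl, 100 mm across, 46 mm high, to the right of the spice shelf. Origin: centre of its underside

How it is judged:
On the way, in this order (a step that is already met when the one before it is completed fails the run):
1. the jar from the lid stands upright on the spice shelf, let go (angle between lid_jar's own z axis and vertical below 0.1 rad and z of lid_jar in the frame of spice_shelf between 0.066 and 0.076 m and x of lid_jar in the frame of spice_shelf between -0.025 and 0.025 m and y of lid_jar in the frame of spice_shelf between -0.118 and 0.118 m and contact force between the fingers and lid_jar below 0.1 N and linear speed of lid_jar below 0.02 m/s), for 0.2 s.
2. the red key is fully home in the lock, not yet turned (z of red_key_tip in the frame of keyhole below -0.018 m and horizontal distance between red_key_tip and keyhole below 0.005 m and angle between red_key's own z axis and vertical below 0.15 rad and value of joint lock_plug below 0.7 rad), for 0.1 s.
3. the key is turned a quarter (z of red_key_tip in the frame of keyhole below -0.018 m and horizontal distance between red_key_tip and keyhole below 0.005 m and angle between red_key's own z axis and vertical below 0.15 rad and value of joint lock_plug above 1.3 rad), for 0.2 s.
At the end, for the whole second after the job is handed in: Jar from the lid upright (0.1 rad), untouched, on the shelf board (axis within 25 mm of its middle line, 118 mm along); red key upright in the lock, tip over 18 mm below the plate top; plug past 1.3 rad (stop 1.5), held by fingers gripping the key; blue key within 10 mm of its start (all of step 1 and all of step 3 and contact force between the fingers and red_key above 2 N and distance of blue_key from where it was at the start of the episode below 0.01 m); the arm keeps its last pose, push and grip.
It fails at once if the spice jar from the lid is knocked over (angle between lid_jar's own z axis and vertical above 0.7 rad).
It fails at once if the blue key is taken or disturbed (distance of blue_key from where it was at the start of the episode above 0.01 m).
It fails at once if the other jar, the glass or the bowl is shifted by more than 25 mm or the other jar knocked over (distance of any of shelf_jar, water_glass, bowl from where it was at the start of the episode above 0.025 m or angle between shelf_jar's own z axis and vertical above 0.5 rad).
It also fails if it takes over 61 s, if anything falls off the work surface, if the arm or the gripper's body presses on something with over 40 N, if the wrist force passes 120 N, or if a joint passes its speed limit or range.

## Robot

A 6-joint arm with a two-finger parallel gripper is mounted at the origin on a cart in front of the work surface, level with it; the furniture and walls round the work are solid. World frame = base frame: x ahead of the robot, y to its left, z up, the work surface at z = 0. Lengths are in m, angles in rad, forces in N, time in s.
With the tool pointing down it reaches from about 0.375 to 0.825 m from the base axis. Payload 5.5 kg.
Tool frame: the origin (TCP) lies midway between the tips of the shut fingers; the grasp point (between the pads) lies 19 mm behind it; z points along the fingers, y is the line along which they close (so a half turn about z gives the same grasp; the last joint's range is limited). The gripper opens to 85 mm and grips with 20 to 120 N. Pads are 22 mm wide; open, the fingers measure 114 mm over their backs; the gripper's body (76 mm by 85 mm) begins 54 mm behind the grasp point. The pads swing forward as they close: fully open they stand 13 mm farther back than shut.
Start: joints at [-1.141, 0.314, -0.047, 1.21, 0, 1.571], TCP at [0.25, -0.545, 0.231] pointing down, gripper open.
Joint ranges: [-2.67, 2.67], [-0.69, 1.73], [-1.03, 1.25], [-2.08, 2.16], [-1.42, 1.45], [-3.14, 3.14]. Speed limits (rad/s): [2.39, 2.39, 3.01, 3.14, 3.14, 3.14].

## Interface

Orientations are given as a unit quaternion [x, y, z, w].
In Python, from plant import env, viewer, close_job, nets gives the robot as it stands.
- The arm moves only by the tool apply_moves, never from a script. Its argument "increments" is a list of rows, each a list of 4 numbers: the shift along the world's x, y, z in m, then the turn about the world's z in rad. In form: [[tx, ty, tz, spin], ...]. A call has 1 to 8 rows; each row is the pose to reach, as a shift and turn from the pose commanded when the call began; what a row does not reach only later rows make up. A row lasts 1/8 s, in which the tool goes at most 62.5 mm and 10.7 degrees, less where a joint would pass 70% of its speed; a pose out of reach is approached as far as the arm can. A call with a gripper value outside its range is refused whole. "gripper" is the finger opening in m, from 0 to 0.0854, set as the call begins (left out, the last holds). The fingers move at their own pace and stop on an object; "force" is the grip in N (left out, the last holds). Time passes only in rows, so rows that repeat a pose let the fingers close. It gives the time, the measured TCP pose, the force, the opening and the grip force at its end, in the units of the state.
- env.get_state(): the state, without advancing time (a new reading comes with each control period).
- viewer.grab_frame(name): name is "scene" or "top" or "wrist"; returns (picture, depth): 420x560x3 uint8, red, green, blue; 420x560 float32, m along the optical axis (not along the pixel's ray), 0 where there is no reading.
- viewer.camera_model(name): a dict with "K" (3x3 intrinsics, pixels), "origin" and "rotation" of the camera in the world; the wrist camera has in their place "tool_from_camera" (4x4, takes a point from camera to tool coordinates, whose origin is the TCP and whose axes are the flange's). Camera axes: x right, y up, looking along -z (the intrinsics and any distortion apply to the point x, -y, -z); pixel columns grow to the right and rows downward; lengths in m; the calibration is good to about 2 mm. A picture is of the moment at which its call begins: read the wrist's pose just before it. camera_model takes no time and is no camera call.
- close_job(): hands the job in; it is judged then, once.
Trained networks look in the newest picture that a camera, given by its name, has taken for a name from the list of things; names that differ only in an ending like _2 or _b are one class to them, and where a whole thing is asked for, a point or a joint stands for the part that bears it (a point fixed in the world has none). Each returns a list of dicts, best first, with "confidence" (0 to 1); they miss things now and then, are a little off and sometimes report something else, mostly with a low value. They report only what shows in the picture. A call takes as long as a camera call.
- nets.masks_of(label, camera): "region" (420x560 bool, what is visible of it).
- nets.place_of(label, camera): "centre" ([x, y, z] in m, in the coordinates of the camera as it stood for that picture, good to about 4 mm: a listed point, or the origin of a listed thing).
The state is a dict: "t": time; "joint_pos": joint angles; "joint_vel": joint speeds; "joint_torque": joint torques, N m; "tcp_pos": TCP position; "ee_rot": TCP orientation; "ft_force": force on the tool from outside, world axes, zero at the start; "torque": the same for the moment, N m; "finger_gap": opening from 0.0 (shut) to 1.0 (fully open); "grip_force": force on a finger pad.
Only numpy, scipy, OpenCV 4.12 (cv2) and the standard library are available. Lean on these libraries where they do the work, as an engineer would, in place of code of your own. Each camera call takes 0.05 s, during which the arm holds its last target. There are 200 camera calls.

## Working session

There is one attempt and no reset: what is moved stays moved. The work goes in short steps, Python scripts to look and compute and a tool call to move; the robot and the scene stay as the last step left them, time stands still between calls to the robot, and variables do not carry over. Pictures are saved under pics/ and viewed, at most 10 in all, crops included, and the job is handed in when it is done.

Besides the shell and the picture viewer there is one more tool, called by a JSON object that holds its "name" and its "arguments", one argument or row to a line. apply_moves: Moves the arm, as the interface text tells. Its arguments: {"type":"object","properties":{"increments":{"type":"array","items":{"type":"array","items":{"type":"number"}}},"gripper":{"type":"number"},"force":{"type":"number"}},"required":["increments"]}

```bash
ls; mkdir -p pics; cat > h.py <<'E'
import numpy as np, cv2
from plant import env, viewer, close_job, nets
from scipy.spatial.transform import Rotation as R
def cam(name):
    m=viewer.camera_model(name); K=np.array(m["K"])
    if "origin" in m: return K,np.array(m["rotation"]),np.array(m["origin"])
    s=env.get_state(); T=np.array(m["tool_from_camera"]); Rt=R.from_quat(s["ee_rot"]).as_matrix()
    return K,Rt@T[:3,:3],Rt@T[:3,3]+np.array(s["tcp_pos"])
def cloud(name):
    """picture, world points HxWx3 (nan where no depth), camera"""
    K,Rc,o=cam(name); im,d=viewer.grab_frame(name)
    v,u=np.indices(d.shape); z=np.where(d>0,d,np.nan)
    p=np.stack([(u-K[0,2])/K[0,0]*z,-(v-K[1,2])/K[1,1]*z,-z],-1)
    return im,p@Rc.T+o,(K,Rc,o)
def place(l,name,c):
    return [(np.round(c[1]@np.array(r["centre"])+c[2],4),round(r["confidence"],2)) for r in nets.place_of(l,name)[:2]]
def save(im,f): cv2.imwrite("pics/"+f,cv2.cvtColor(im,cv2.COLOR_RGB2BGR))
E
python3 - <<'E'
from h import *
np.set_printoptions(suppress=True)
print(env.get_state()); print(viewer.camera_model("top")); print(viewer.camera_model("wrist"))
ims=[]
for n in("scene","top"):
    im,P,c=cloud(n); np.savez(n,im=im,P=P); ims.append(im)
    print(n,c[2])
    for l in "medicine_box keyhole red_key red_key_head blue_key key_block lid_jar spice_shelf shelf_jar water_glass bowl".split(): print(l,place(l,n,c))
save(cv2.resize(np.hstack(ims),(800,300)),"a.png"); save(ims[1],"top.png")
E
```

```text
pics
{'t': 0.0, 'joint_pos': array([-1.14098216,  0.31424049, -0.0480555 ,  1.21020999,  0.00001569,
        1.57077034]), 'joint_vel': array([ 0.00123552, -0.00071991, -0.00065926,  0.00006135,  0.00059529,
        0.00028641]), 'joint_torque': array([  0.00143137, -53.95851731,  33.97525549,   0.0192836 ,
        -0.00003495,  -0.00000361]), 'tcp_pos': array([ 0.24978749, -0.54490378,  0.23043624]), 'ee_rot': array([ 0.97699309,  0.21326926, -0.00017462, -0.00083684]), 'ft_force': array([0.44165195, 0.58617494, 0.24017059]), 'torque': array([-0.03955184,  0.01936641,  0.0020969 ]), 'grip_force': 0.0, 'finger_gap': 1.0022762462163213}
{'K': array([[506.00334077,   0.        , 278.09171486],
       [  0.        , 506.00334077, 216.926385  ],
       [  0.        ,   0.        ,   1.        ]]), 'origin': array([ 0.30085288, -0.26898607,  1.30874241]), 'rotation': array([ 0.05330454, -0.04105708, -0.69625217,  0.71463687])}
{'K': array([[329.03174513,   0.        , 279.50810225],
       [  0.        , 329.03174513, 211.05349958],
       [  0.        ,   0.        ,   1.        ]]), 'tool_from_camera': array([[ 0.00099981,  0.95364621,  0.30092841,  0.07586883],
       [ 0.99999938, -0.00080673, -0.00076587,  0.00125317],
       [-0.0004876 ,  0.30092899, -0.95364643, -0.1427511 ],
       [ 0.        ,  0.        ,  0.        ,  1.        ]])}Traceback (most recent call last):
  File "<stdin>", line 6, in <module>
  File "h.py", line 14, in cloud
    return im,p@Rc.T+o,(K,Rc,o)
              ~^~~~~
ValueError: matmul: Input operand 1 has a mismatch in its core dimension 0, with gufunc signature (n?,k),(k,m?)->(n?,m?) (size 4 is different from 3)
```

```bash
sed -i 's/np.array(m\["rotation"\])/R.from_quat(m["rotation"]).as_matrix()/' h.py
python3 - <<'E'
from h import *
np.set_printoptions(suppress=True)
ims=[]
for n in("scene","top"):
    im,P,c=cloud(n); np.savez(n,im=im,P=P); ims.append(im)
    print(n,c[2])
    for l in "medicine_box keyhole red_key red_key_head blue_key key_block lid_jar spice_shelf shelf_jar water_glass bowl".split(): print(l,place(l,n,c))
    if n=="top":
        for l in ("red_key","lid_jar","key_block","medicine_box","spice_shelf","shelf_jar"):
            for r in nets.masks_of(l,n)[:1]:
                q=P[r["region"]]; v,u=np.where(r["region"]); print(l,r["confidence"],len(q),u.mean(),v.mean(),np.nanpercentile(q,[2,50,98],axis=0).round(3).tolist())
save(cv2.resize(np.hstack(ims),(800,300)),"a.png"); save(ims[1],"top.png")
E
```

```text
scene [-0.18826746  0.67835353  0.59104482]
medicine_box [(array([ 0.4251, -0.3182,  0.0016]), 0.92)]
keyhole [(array([ 0.395 , -0.2955,  0.0898]), 0.69)]
red_key [(array([0.4696, 0.0674, 0.018 ]), 0.68)]
red_key_head [(array([ 0.5687, -0.3642, -0.0012]), 0.72), (array([0.4718, 0.0682, 0.0661]), 0.49)]
blue_key [(array([0.4285, 0.0112, 0.0152]), 0.82)]
key_block [(array([0.4464, 0.0379, 0.0011]), 0.89), (array([0.43  , 0.009 , 0.0178]), 0.62)]
lid_jar [(array([ 0.4336, -0.3533,  0.0893]), 0.57)]
spice_shelf [(array([ 0.5673, -0.364 , -0.0026]), 0.76)]
shelf_jar [(array([ 0.5338, -0.414 ,  0.0709]), 0.69)]
water_glass []
bowl []
top [ 0.30085288 -0.26898607  1.30874241]
medicine_box [(array([ 0.4163, -0.3118, -0.0016]), 0.89)]
keyhole [(array([ 0.3947, -0.2933,  0.0878]), 0.89), (array([ 0.5024, -0.5907, -0.0007]), 0.53)]
red_key [(array([0.475 , 0.0718, 0.0204]), 0.64), (array([0.4672, 0.0675, 0.0186]), 0.42)]
red_key_head [(array([0.465 , 0.0659, 0.062 ]), 0.41)]
blue_key [(array([0.4306, 0.0137, 0.0162]), 0.53), (array([ 0.4527,  0.0399, -0.0028]), 0.26)]
key_block [(array([ 0.4531
[... 488 characters left out ...]
 0.052, 0.038], [0.47, 0.062, 0.08], [0.48, 0.075, 0.085]]
lid_jar 0.71 368 324.61141304347825 227.24184782608697 [[0.414, -0.372, 0.114], [0.431, -0.352, 0.19], [0.453, -0.333, 0.194]]
key_block 0.75 1007 168.20854021847072 222.46276067527307 [[0.401, -0.028, 0.006], [0.451, 0.035, 0.038], [0.502, 0.101, 0.045]]
medicine_box 0.63 4296 305.2404562383613 237.1261638733706 [[0.33, -0.416, 0.056], [0.414, -0.309, 0.084], [0.513, -0.217, 0.089]]
spice_shelf 0.87 1949 323.3304258594151 177.1036428937917 [[0.489, -0.464, 0.06], [0.576, -0.35, 0.069], [0.643, -0.261, 0.074]]
shelf_jar 0.83 442 349.131221719457 186.52488687782807 [[0.512, -0.431, 0.09], [0.528, -0.409, 0.174], [0.554, -0.39, 0.179]]
```

View pics/a.png

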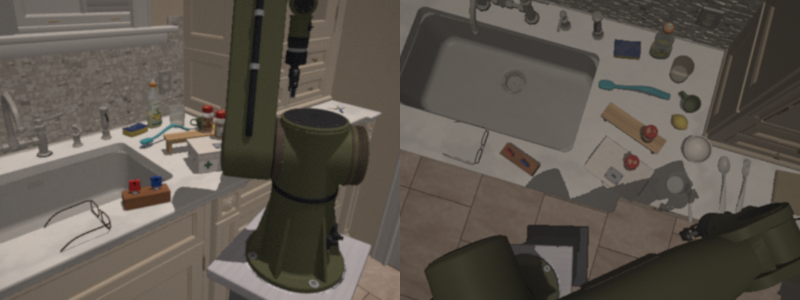

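View pics/top.png

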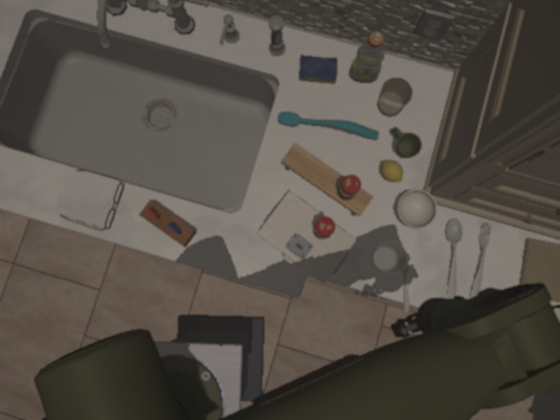

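```bash
python3 - <<'E'
from h import *
P=np.load("top.npz")["P"]; im=np.load("top.npz")["im"]
def rect(c,z,r,n):
    m=(abs(P[...,2]-z)<.007)&(np.hypot(P[...,0]-c[0],P[...,1]-c[1])<r)
    k,l,st,_=cv2.connectedComponentsWithStats(m.astype(np.uint8)); i=1+st[1:,4].argmax()
    q=P[l==i][:,:2].astype(np.float32); b=cv2.minAreaRect(q); print(n,len(q),np.round(b[0],4),np.round(b[1],3),round(b[2],1))
rect((.4163,-.312),.086,.15,"lid"); rect((.566,-.36),.07,.14,"shelf"); rect((.453,.04),.04,.1,"block")
for c,n in(((.4336,-.354),"lidjar"),((.5346,-.4143),"shelfjar")):
    m=np.hypot(P[...,0]-c[0],P[...,1]-c[1])<.045
    hi=np.nanmax(P[m][:,2]); q=P[m&(P[...,2]>hi-.008)]; b=cv2.minEnclosingCircle(q[:,:2].astype(np.float32)); print(n,hi,q.mean(0),b)
hs=cv2.cvtColor(im,cv2.COLOR_RGB2HSV)
for n,lo,hi in(("red",(170,120,40),(180,255,255)),("blue",(105,120,30),(130,255,255))):
    m=(cv2.inRange(hs,lo,hi)>0)&(np.hypot(P[...,0]-.453,P[...,1]-.04)<.09)
    q=P[m]; print(n,len(q),np.nanmedian(q,axis=0))
E
```

```text
lid 4104 [ 0.4175 -0.3131] [0.204 0.144] 54.7
shelf 1911 [ 0.5677 -0.3643] [0.24  0.061] 55.9
block 941 [0.4523 0.0382] [0.142 0.05 ] 56.8
lidjar 0.1959146851661402 [ 0.43520143 -0.35382923  0.19071731] ((0.4352361857891083, -0.3534559905529022), 0.021617522463202477)
shelfjar 0.18084332885618415 [ 0.53474003 -0.41206875  0.17572929] ((0.5350146889686584, -0.41214537620544434), 0.02197973243892193)
red 0 [nan nan nan]
blue 2 [0.43046137 0.00715926 0.08218485]
  return np.nanmean(a, axis, out=out, keepdims=keepdims)
```

{"name": "apply_moves", "arguments": {
  "increments": [
    [0.04,0.04,0.01,0.1],
    [0.08,0.08,0.01,0.2]
  ],
  "gripper": 0.085,
  "force": 40
}}

```text
t: 1.8
tcp_pos: [0.3308, -0.4653, 0.242]
ee_rot: [0.951, 0.31, 0.0, 0.001]
ft_force: [0.2, -0.3, -0.6]
finger_gap: 0.996
grip_force: 0.0
```

```bash
python3 - <<'E'
from h import *
s=env.get_state(); print(s["t"],s["joint_pos"],s["tcp_pos"],R.from_quat(s["ee_rot"]).as_matrix()[:2,0])
im,P,c=cloud("wrist"); save(im,"w1.png")
for l in "keyhole lid_jar spice_shelf shelf_jar medicine_box".split(): print(l,place(l,"wrist",c))
E
```

```text
1.8 [-9.52942395e-01  2.53275958e-01 -1.03025435e-01  1.21306647e+00
  2.11810444e-04  1.55758904e+00] [ 0.33075422 -0.46528814  0.24196892] [0.80740166 0.59000214]
keyhole [(array([ 0.4019, -0.2969,  0.0865]), 0.79)]
lid_jar [(array([ 0.4361, -0.356 ,  0.0801]), 0.88)]
spice_shelf []
shelf_jar []
medicine_box [(array([ 0.4197, -0.3177,  0.003 ]), 0.61)]
```

{"name": "apply_moves", "arguments": {
  "increments": [
    [0.04,0.04,0.0,0.15],
    [0.08,0.085,0.0,0.3],
    [0.103,0.111,0.0,0.35],
    [0.103,0.111,0.0,0.35],
    [0.103,0.111,-0.055,0.35],
    [0.103,0.111,-0.107,0.35],
    [0.103,0.111,-0.107,0.35]
  ]
}}

```text
t: 2.98
tcp_pos: [0.4291, -0.3536, 0.1306]
ee_rot: [0.883, 0.469, -0.002, -0.004]
ft_force: [-0.9, 1.0, -0.5]
finger_gap: 0.994
grip_force: 0.0
```

```bash
python3 - <<'E'
from h import *
s=env.get_state(); print(s["t"],s["joint_pos"],s["tcp_pos"])
im,P,c=cloud("wrist"); save(im,"w2.png")
for l in "lid_jar shelf_jar spice_shelf".split(): print(l,place(l,"wrist",c))
E
```

```text
2.975 [-6.88988680e-01  2.99326647e-01 -3.03683314e-01  9.76134615e-01
 -4.99165280e-04  1.47580674e+00] [ 0.42905205 -0.35359727  0.13059229]
lid_jar [(array([ 0.4369, -0.359 ,  0.0817]), 0.71)]
shelf_jar [(array([ 0.5355, -0.4154,  0.0734]), 0.75)]
spice_shelf [(array([ 0.566 , -0.3644,  0.0017]), 0.93)]
```

View pics/w2.png

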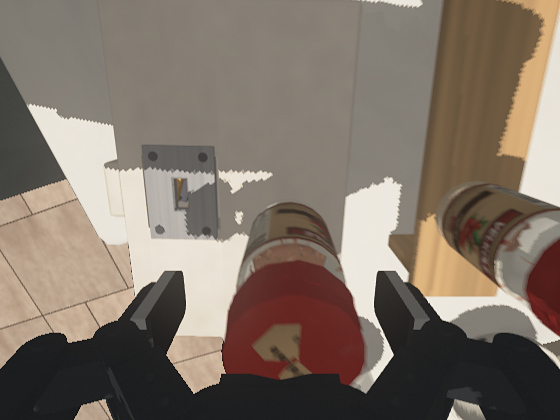

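{"name": "apply_moves", "arguments": {
  "increments": [
    [0.002,-0.001,0.0,0],
    [0.002,-0.001,0.0,0],
    [0.002,-0.001,0.0,0],
    [0.002,-0.001,0.0,0],
    [0.002,-0.001,0.0,0],
    [0.002,-0.001,0.0,0]
  ],
  "gripper": 0.03,
  "force": 40
}}

```text
t: 3.92
tcp_pos: [0.4354, -0.3557, 0.1354]
ee_rot: [0.882, 0.471, 0.0, 0.001]
ft_force: [-1.4, 0.8, 5.4]
finger_gap: 0.513
grip_force: 35.7
```

{"name": "apply_moves", "arguments": {
  "increments": [
    [0,0,0.02,0],
    [0,0.005,0.04,0],
    [0.02,0.035,0.045,0],
    [0.06,0.045,0.045,0],
    [0.11,0.04,0.045,0],
    [0.15,0.0345,0.045,0],
    [0.159,0.0325,0.045,0],
    [0.159,0.0325,0.045,0]
  ]
}}

```text
t: 4.92
tcp_pos: [0.5937, -0.3227, 0.1786]
ee_rot: [0.882, 0.471, -0.0, -0.001]
ft_force: [0.3, 0.4, -0.7]
finger_gap: 0.509
grip_force: 36.6
```

```bash
python3 - <<'E'
from h import *
s=env.get_state(); print(s["t"],s["joint_pos"],s["tcp_pos"],s["ft_force"])
im,P,c=cloud("wrist"); save(im,"w3.png"); np.savez("w3",P=P,im=im)
for l in "lid_jar spice_shelf keyhole".split(): print(l,place(l,"wrist",c))
im,P,c=cloud("top"); np.savez("t3",P=P,im=im)
for l in "lid_jar spice_shelf keyhole".split(): print(l,place(l,"top",c))
E
```

```text
4.925 [-4.97699785e-01  4.81010868e-01  7.71445931e-02  1.16833188e+00
 -2.21496292e-04  1.66371339e+00] [ 0.59373189 -0.32266954  0.17862559] [ 0.27712274  0.39078752 -0.68882643]
lid_jar [(array([ 0.5938, -0.3266,  0.1224]), 0.9)]
spice_shelf []
keyhole [(array([ 0.4026, -0.2991,  0.0857]), 0.6)]
lid_jar []
spice_shelf [(array([ 0.5658, -0.3614, -0.0015]), 0.56)]
keyhole [(array([ 0.3911, -0.2969,  0.0858]), 0.9)]
```

View pics/w3.png

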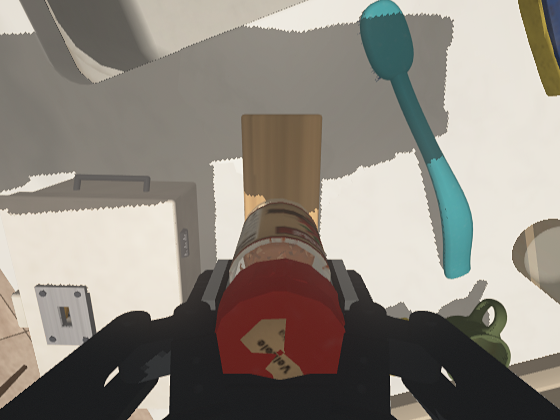

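{"name": "apply_moves", "arguments": {
  "increments": [
    [0,0,-0.02,0],
    [0,0,-0.04,0],
    [0,0,-0.05,0],
    [0,0,-0.055,0],
    [0,0,-0.055,0]
  ]
}}

```text
t: 5.95
tcp_pos: [0.5941, -0.323, 0.1245]
ee_rot: [0.882, 0.471, 0.0, 0.0]
ft_force: [-0.2, -0.5, -0.6]
finger_gap: 0.506
grip_force: 36.6
```

{"name": "apply_moves", "arguments": {
  "increments": [
    [0,0,-0.002,0],
    [0,0,-0.004,0],
    [0,0,-0.004,0]
  ]
}}

```text
t: 6.32
tcp_pos: [0.5942, -0.323, 0.1205]
ee_rot: [0.882, 0.471, 0.0, 0.0]
ft_force: [-0.1, -0.4, -0.7]
finger_gap: 0.51
grip_force: 36.6
```

{"name": "apply_moves", "arguments": {
  "increments": [
    [0,0,-0.001,0],
    [0,0,-0.002,0],
    [0,0,-0.002,0]
  ]
}}

```text
t: 6.7
tcp_pos: [0.5944, -0.323, 0.1204]
ee_rot: [0.882, 0.471, 0.001, 0.001]
ft_force: [-3.7, 1.9, 10.0]
finger_gap: 0.508
grip_force: 37.5
```

{"name": "apply_moves", "arguments": {
  "increments": [
    [0,0,0.001,0],
    [0,0,0.001,0],
    [0,0,0.001,0],
    [0,0,0.001,0],
    [0,0,0.001,0]
  ],
  "gripper": 0.07
}}

```text
t: 7.32
tcp_pos: [0.594, -0.3229, 0.1191]
ee_rot: [0.882, 0.471, -0.0, -0.0]
ft_force: [0.4, 0.5, 0.0]
finger_gap: 0.82
grip_force: 0.0
```

{"name": "apply_moves", "arguments": {
  "increments": [
    [0,0,0.03,0],
    [0,0,0.08,0],
    [0,0,0.13,0],
    [-0.02,0.02,0.15,0.1],
    [-0.05,0.05,0.15,0.25],
    [-0.07,0.09,0.15,0.4],
    [-0.09,0.13,0.15,0.55],
    [-0.11,0.17,0.15,0.7]
  ]
}}

```text
t: 8.32
tcp_pos: [0.4832, -0.1518, 0.2694]
ee_rot: [0.666, 0.746, 0.0, 0.0]
ft_force: [0.8, 1.2, 0.4]
finger_gap: 0.819
grip_force: 0.0
```

```bash
python3 - <<'E'
from h import *
s=env.get_state(); print(s["t"],s["joint_pos"],s["tcp_pos"])
im,P,c=cloud("top"); save(im,"t4.png"); np.savez("t4",P=P,im=im)
for l in "lid_jar spice_shelf shelf_jar keyhole".split(): print(l,place(l,"top",c))
c0=(.594,-.323); m=np.hypot(P[...,0]-c0[0],P[...,1]-c0[1])<.035
hi=np.nanmax(P[m][:,2]); q=P[m&(P[...,2]>hi-.008)]; print(hi,q.mean(0),cv2.minEnclosingCircle(q[:,:2].astype(np.float32)))
E
```

```text
8.325 [-3.04469361e-01  1.23525711e-01 -1.99258981e-01  1.24753531e+00
  1.34606306e-04  1.15272227e+00] [ 0.48324049 -0.15180685  0.26940761]
lid_jar [(array([ 0.5944, -0.3201,  0.0675]), 0.81)]
spice_shelf [(array([ 0.374 , -0.5189, -0.0011]), 0.67), (array([ 0.5685, -0.3631,  0.0006]), 0.64)]
shelf_jar [(array([ 0.5338, -0.4149,  0.0695]), 0.71), (array([ 0.5972, -0.3199,  0.0657]), 0.31)]
keyhole [(array([ 0.3932, -0.2972,  0.0901]), 0.6)]
0.1808302880877808 [ 0.59500477 -0.32130353  0.17562289] ((0.5946954488754272, -0.32188066840171814), 0.021879108622670174)
```

{"name": "apply_moves", "arguments": {
  "increments": [
    [0,0.03,0,0.18],
    [0,0.06,0,0.36],
    [0,0.09,0,0.54],
    [0,0.12,0,0.72],
    [-0.005,0.15,0,0.9],
    [-0.01,0.18,0,1.08],
    [-0.013,0.2,0,1.26],
    [-0.013,0.218,0,1.44]
  ],
  "gripper": 0.05
}}

```text
t: 9.57
tcp_pos: [0.4719, 0.0652, 0.2692]
ee_rot: [0.009, 1.0, -0.0, 0.0]
ft_force: [0.1, -0.3, 0.0]
finger_gap: 0.583
grip_force: 0.0
```

{"name": "apply_moves", "arguments": {
  "increments": [
    [0,0,-0.02,0.18],
    [0,0,-0.04,0.36],
    [0,0,-0.06,0.54],
    [0,0,-0.08,0.72],
    [0,0,-0.1,0.9],
    [0,0,-0.12,1.01],
    [0,0,-0.13,1.01],
    [0,0,-0.13,1.01]
  ]
}}

```text
t: 10.58
tcp_pos: [0.4711, 0.0646, 0.1387]
ee_rot: [-0.473, 0.881, 0.0, -0.001]
ft_force: [-0.2, -0.4, 0.3]
finger_gap: 0.58
grip_force: 0.0
```

```bash
python3 - <<'E'
from h import *
s=env.get_state(); print(s["t"],s["joint_pos"],s["tcp_pos"],R.from_quat(s["ee_rot"]).as_matrix()[:,0])
im,P,c=cloud("wrist"); save(im,"w5.png"); np.savez("w5",P=P,im=im)
for l in "red_key red_key_head blue_key key_block".split(): print(l,place(l,"wrist",c))
for l in ("red_key","blue_key","key_block"):
    for r in nets.masks_of(l,"wrist")[:1]:
        q=P[r["region"]]; v,u=np.where(r["region"]); print(l,r["confidence"],len(q),u.mean(),v.mean(),np.nanmedian(q,axis=0))
        t=q[q[:,2]>.076] if "block" not in l else q[abs(q[:,2]-.04)<.005]
        if len(t)>5: print("top",cv2.minAreaRect(t[:,:2].astype(np.float32)))
E
```

```text
10.575 [ 1.36356925e-01  1.43537620e-01 -4.83415011e-01  9.45138674e-01
 -7.74045717e-05 -8.48878388e-01] [0.47106246 0.06460786 0.13873388] [-0.5526664  -0.83340208  0.00091385]
red_key [(array([0.474 , 0.0657, 0.022 ]), 0.69)]
red_key_head [(array([0.4685, 0.063 , 0.0674]), 0.64)]
blue_key [(array([0.4343, 0.0092, 0.0198]), 0.78)]
key_block [(array([ 4.504e-01,  3.660e-02, -1.000e-04]), 0.74)]
red_key 0.72 867 281.98615916955015 227.3598615916955 [0.46900878 0.06241311 0.08256332]
top ((0.4697517454624176, 0.06571035832166672), (0.03362440690398216, 0.008483137004077435), 47.44136428833008)
blue_key 0.88 902 282.39356984478934 129.02217294900223 [0.43341394 0.00989188 0.08321533]
top ((0.4340546727180481, 0.010903222486376762), (0.033560991287231445, 0.00855207908898592), 46.55693054199219)
key_block 0.79 11081 282.0658785308185 159.36982221821134 [0.44727054 0.03106426 0.04026424]
top ((0.4522857069969177, 0.038875237107276917), (0.1410335898399353, 0.05025127902626991), 56.85736846923828)
```

View pics/w5.png

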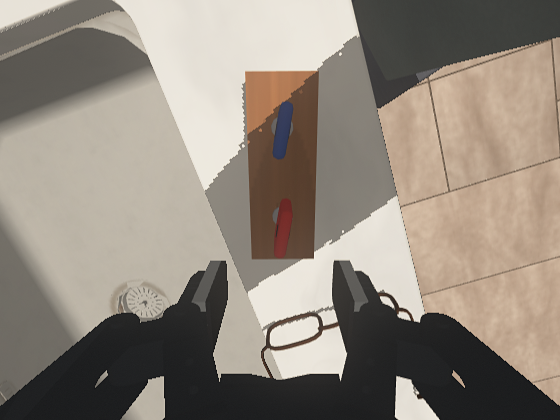

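{"name": "apply_moves", "arguments": {
  "increments": [
    [-0.001,0.001,0,-0.157],
    [-0.001,0.001,-0.03,-0.157],
    [-0.001,0.001,-0.06,-0.157],
    [-0.001,0.001,-0.08,-0.157],
    [-0.001,0.001,-0.089,-0.157],
    [-0.001,0.001,-0.089,-0.157],
    [-0.001,0.001,-0.089,-0.157]
  ]
}}

```text
t: 11.85
tcp_pos: [0.4708, 0.0662, 0.0512]
ee_rot: [-0.404, 0.915, -0.0, 0.001]
ft_force: [-0.0, 0.6, 0.2]
finger_gap: 0.585
grip_force: 0.0
```

{"name": "apply_moves", "arguments": {
  "increments": [
    [0,0,0,0],
    [0,0,0,0],
    [0,0,0,0],
    [0,0,0,0],
    [0,0,0,0],
    [0,0,0,0]
  ],
  "gripper": 0.0,
  "force": 80
}}

```text
t: 12.6
tcp_pos: [0.4702, 0.0663, 0.0508]
ee_rot: [-0.404, 0.915, 0.0, 0.0]
ft_force: [-0.8, 1.4, 5.3]
finger_gap: 0.083
grip_force: 78.1
```

{"name": "apply_moves", "arguments": {
  "increments": [
    [0,0,0.02,0],
    [0,0,0.06,0],
    [0,0,0.11,0],
    [0,-0.02,0.12,0],
    [0,-0.06,0.12,0.05],
    [-0.01,-0.11,0.12,0.1],
    [-0.02,-0.16,0.12,0.137],
    [-0.03,-0.21,0.12,0.137]
  ]
}}

```text
t: 13.6
tcp_pos: [0.4395, -0.1455, 0.1703]
ee_rot: [-0.466, 0.885, -0.0, -0.0]
ft_force: [0.1, 0.0, -0.5]
finger_gap: 0.078
grip_force: 78.4
```

{"name": "apply_moves", "arguments": {
  "increments": [
    [-0.01,-0.05,0,0],
    [-0.016,-0.09,0,0],
    [-0.017,-0.11,0,0],
    [-0.017,-0.11,0,0],
    [-0.017,-0.11,0,0]
  ]
}}

```text
t: 14.22
tcp_pos: [0.423, -0.2529, 0.1701]
ee_rot: [-0.466, 0.885, 0.0, 0.0]
ft_force: [0.9, 0.3, -0.8]
finger_gap: 0.081
grip_force: 78.4
```

```bash
python3 - <<'E'
from h import *
s=env.get_state(); print(s["t"],s["joint_pos"],s["tcp_pos"],R.from_quat(s["ee_rot"]).as_matrix()[:,0],s["finger_gap"])
im,P,c=cloud("wrist"); save(im,"w6.png"); np.savez("w6",P=P,im=im,Rc=c[1],o=c[2],K=c[0])
for l in "red_key red_key_tip red_key_head keyhole medicine_box".split(): print(l,place(l,"wrist",c))
for l in ("medicine_box","red_key"):
    for r in nets.masks_of(l,"wrist")[:1]: np.save("m_"+l,r["region"]); v,u=np.where(r["region"]); print(l,u.mean(),v.mean(),np.nanmedian(P[r["region"]],axis=0))
E
```

```text
14.225 [-5.39207960e-01  1.49509999e-01 -3.99660636e-01  1.02242663e+00
  5.25868862e-04 -1.50821365e+00] [ 0.42303462 -0.25292146  0.17007064] [-5.66119718e-01 -8.24322898e-01 -4.74747257e-04] 0.08092185876493302
red_key [(array([ 0.4259, -0.2523,  0.1377]), 0.85)]
red_key_tip [(array([ 0.4235, -0.2573,  0.1434]), 0.68)]
red_key_head [(array([ 0.4259, -0.2562,  0.1884]), 0.61)]
keyhole [(array([ 0.4006, -0.298 ,  0.0899]), 0.93)]
medicine_box [(array([ 0.4192, -0.3154,  0.0017]), 0.63)]
medicine_box 230.60253877124964 129.29833358186698 [ 0.41517852 -0.3244742   0.08529746]
red_key 279.51048593350384 295.3769820971867 [ 0.41842621 -0.26069039  0.20220405]
```

View pics/w6.png

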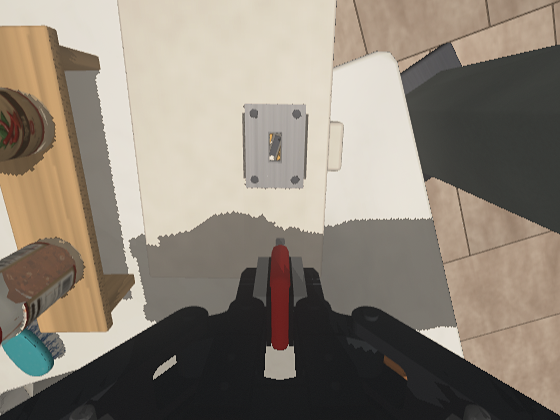

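```bash
python3 - <<'E'
from h import *
d=np.load("w6.npz"); im,P,Rc,o,K=[d[k] for k in("im","P","Rc","o","K")]
def ray(u,v,z):
    w=Rc@np.array([(u-K[0,2])/K[0,0],-(v-K[1,2])/K[1,1],-1]); return o+w*(z-o[2])/w[2]
hs=cv2.cvtColor(im,cv2.COLOR_RGB2HSV); g=cv2.cvtColor(im,cv2.COLOR_RGB2GRAY)
print(g[147,220:330:6],hs[147,220:330:6,1], hs[125,220:330:6,1],P[160,225],P[160,265],P[160,290])
# plate: low saturation
m=np.zeros(g.shape,np.uint8); m[92:200,232:320]=(hs[92:200,232:320,1]<25)*255
m=cv2.morphologyEx(m,cv2.MORPH_CLOSE,np.ones((9,9))); m=cv2.morphologyEx(m,cv2.MORPH_OPEN,np.ones((9,9)))
cs=max(cv2.findContours(m,0,1)[0],key=cv2.contourArea)[:,0]
w=np.array([ray(u,v,.088)[:2] for u,v in cs],np.float32); print("px",cv2.minAreaRect(cs)); print("plate",cv2.minAreaRect(w))
save(cv2.resize(im[95:255,225:335],None,fx=5,fy=5,interpolation=cv2.INTER_CUBIC)[:600*1],"c6.png") if 0 else save(np.hstack([cv2.resize(im[95:255,225:335],(412,600)),cv2.resize(cv2.cvtColor(m,cv2.COLOR_GRAY2RGB)[95:255,225:335],(388,600))]),"c6.png")
# screws
dk=((g<75)&(m>0)).astype(np.uint8)
k,l,st,ce=cv2.connectedComponentsWithStats(dk)
for i in range(1,k):
    if st[i,4]>8: print(st[i],ce[i],ray(*ce[i],.088)[:2])
print("slot",ray(275,147,.088))
E
```

```text
[217 215 214 214 113 172 160 165 144  98  93 162 170 164 151 218 220 220
 167] [28 30 31 31 35 15 19 15 16  5 67 14 16 15 16 28 26 28 36] [30 30 30 31 38 17 17 16 15 16 16 15 14 16 16 28 28 28 35] [ 0.42982678 -0.31058448  0.08487721] [ 0.40652767 -0.29530199  0.08856668] [ 0.39250564 -0.28560955  0.08812532]
px ((275.0, 145.5), (59.99999237060547, 82.99998474121094), -0.0)
plate ((0.396300733089447, -0.2987186908721924), (0.05564606934785843, 0.040188148617744446), 54.8773307800293)
slot [ 0.39597508 -0.29859862  0.088     ]
```

View pics/c6.png

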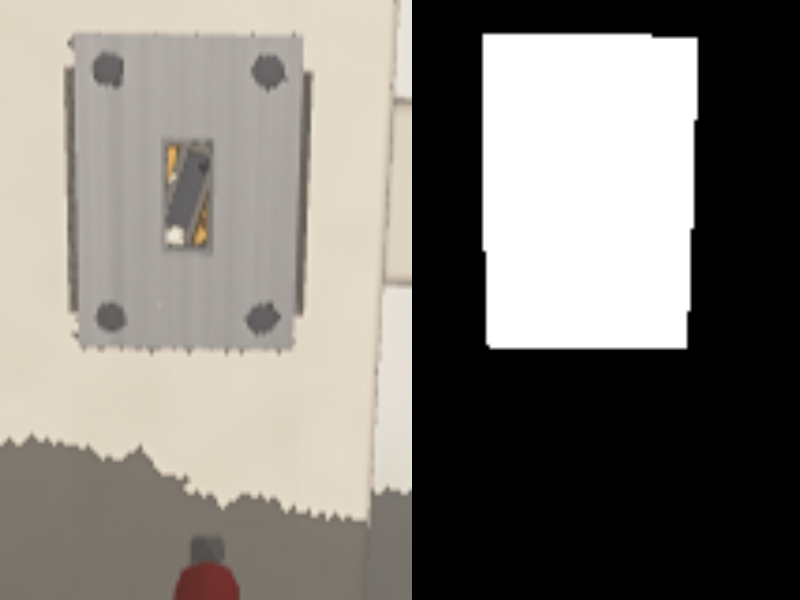

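```bash
python3 - <<'E'
from h import *
np.set_printoptions(suppress=True,precision=4)
d=np.load("w6.npz"); im,P,Rc,o,K=[d[k] for k in("im","P","Rc","o","K")]
s=env.get_state(); Rt=R.from_quat(s["ee_rot"]).as_matrix(); tcp=np.array(s["tcp_pos"])
T=(P-tcp)@Rt
print("pix of expected tip front",end=" ")
for x in(.007,.008,.009):
    p=(Rt@np.array([x,0,.031])+tcp-o)@Rc; print(K[0,2]-K[0,0]*p[0]/p[2],K[1,2]+K[1,1]*p[1]/p[2])
for v in range(234,256,2): print(v,[tuple((T[v,u]*1000).round(1)) for u in(277,280,283)],im[v,280])
m=np.load("m_red_key.npy"); q=T[m]; q=q[(q[:,2]<.02)&(q[:,2]>-.06)]
for z0,z1 in((-.045,-.031),(-.031,-.02),(-.02,-.01),(-.01,0),(.02,.04)):
    t=q[(q[:,2]>z0)&(q[:,2]<z1)]
    if len(t): print(z0,len(t),np.percentile(t,[2,50,98],axis=0)*1000)
E
```

```text
pix of expected tip front 279.55416086328864 238.65588061964934
279.556136318776 237.01848209190695
279.55811816804754 235.3757839394972
234 [(np.float64(-11.6), np.float64(-1.8), np.float64(85.3)), (np.float64(-11.5), np.float64(0.4), np.float64(85.1)), (np.float64(-11.8), np.float64(2.6), np.float64(85.9))] [125 117 107]
236 [(np.float64(-13.5), np.float64(-1.9), np.float64(86.1)), (np.float64(-12.8), np.float64(0.4), np.float64(84.5)), (np.float64(-12.9), np.float64(2.6), np.float64(84.6))] [124 117 108]
238 [(np.float64(7.4), np.float64(-1.5), np.float64(31.1)), (np.float64(7.1), np.float64(0.3), np.float64(31.7)), (np.float64(6.9), np.float64(2.0), np.float64(32.4))] [100  96  91]
240 [(np.float64(7.7), np.float64(-1.4), np.float64(27.3)), (np.float64(7.8), np.float64(0.2), np.float64(27.1)), (np.float64(7.5), np.float64(1.9), np.float64(27.7))] [89 85 82]
242 [(np.float64(8.1), np.float64(-1.4), np.float64(23.7)), (np.float64(nan), np.float64(nan), np.float64(nan)), (np.float64(7.9), np.float64(1.9), np.float64(23.9))] [82 79 76]
244 [(np.float64(8.2), np.float64(-1.4), np.floa
[... 754 characters left out ...]
at64(16.8), np.float64(0.2), np.float64(-8.4)), (np.float64(16.1), np.float64(1.5), np.float64(-6.8))] [109  46  43]
254 [(np.float64(16.8), np.float64(-1.2), np.float64(-10.4)), (np.float64(16.5), np.float64(0.2), np.float64(-9.9)), (np.float64(16.4), np.float64(1.5), np.float64(-9.6))] [110  47  44]
-0.045 1186 [[-14.6262  -3.3475 -33.8878]
 [  1.7102   0.1211 -32.5152]
 [ 15.7407   3.233  -31.1671]]
-0.031 342 [[-11.1828  -3.7762 -30.9472]
 [ 15.8853  -0.067  -27.6831]
 [ 17.132    3.6618 -20.4329]]
-0.02 187 [[ 13.1695  -3.784  -19.8724]
 [ 16.2058  -0.2694 -15.3697]
 [ 17.0777   3.8987 -10.3384]]
-0.01 153 [[11.977  -4.347  -9.8304]
 [16.1441  0.1645 -5.6294]
 [17.1388  3.8234 -0.3995]]
```

{"name": "apply_moves", "arguments": {
  "increments": [
    [-0.012,-0.02,0,-0.011],
    [-0.024,-0.04,-0.01,-0.011],
    [-0.0267,-0.0458,-0.03,-0.011],
    [-0.0267,-0.0458,-0.043,-0.011],
    [-0.0267,-0.0458,-0.043,-0.011],
    [-0.0267,-0.0458,-0.043,-0.011]
  ]
}}

```text
t: 15.38
tcp_pos: [0.3968, -0.2996, 0.1278]
ee_rot: [-0.461, 0.888, -0.0, 0.0]
ft_force: [-0.2, 0.3, -0.5]
finger_gap: 0.081
grip_force: 78.5
```

```bash
cat > meas.py <<'E'
from h import *
np.set_printoptions(suppress=True,precision=4)
s=env.get_state(); Rt=R.from_quat(s["ee_rot"]).as_matrix(); tcp=np.array(s["tcp_pos"])
print(s["t"],tcp,R.from_quat(s["ee_rot"]).as_euler("xyz",degrees=True),s["ft_force"],s["torque"])
im,P,c=cloud("wrist"); K,Rc,o=c
save(np.hstack([cv2.resize(im[150:270,210:350],(700,600),interpolation=cv2.INTER_CUBIC)]),"c7.png")
np.savez("w7",P=P,im=im,Rc=Rc,o=o,K=K,Rt=Rt,tcp=tcp)
E
python3 meas.py
```

```text
15.375 [ 0.3968 -0.2996  0.1278] [-179.9707    0.0027 -125.1217] [-0.1592  0.251  -0.4819] [ 0.0005 -0.0171  0.028 ]
```

View pics/c7.png

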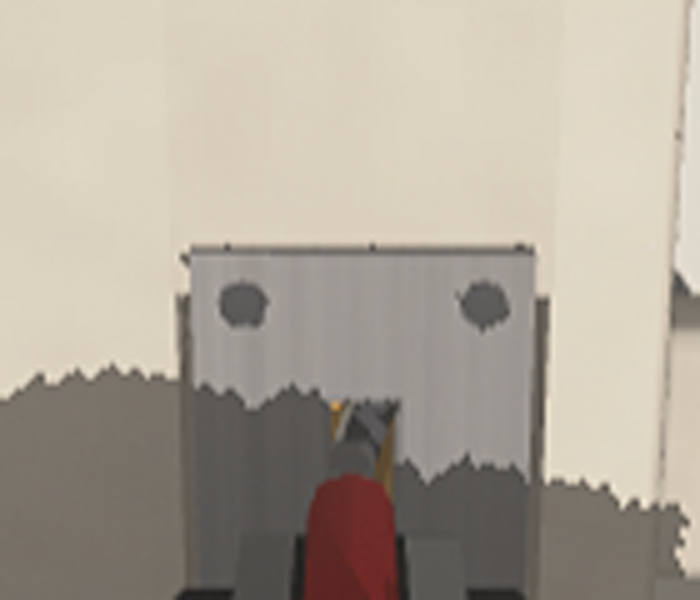

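```bash
python3 - <<'E'
from h import *
np.set_printoptions(suppress=True,precision=2)
d=np.load("w7.npz"); im,P,Rc,o,K,Rt,tcp=[d[k] for k in("im","P","Rc","o","K","Rt","tcp")]
print(np.array(viewer.camera_model("wrist")["tool_from_camera"])[:3,3])
T=(P-tcp)@Rt*1000
g=cv2.cvtColor(im,cv2.COLOR_RGB2GRAY)
for v in (226,228,229,230,231,232,234,236,237,238,239,240,241,242,243,244): print(v,g[v,273:293].tolist())
for v in (225,229,236,238,240,242,244): print(v,[T[v,u].tolist() and tuple(T[v,u].round(1).tolist()) for u in(262,274,279,281,283,288,295)])
E
```

```text
[ 0.08 -0.   -0.14]
226 [158, 155, 152, 152, 151, 152, 153, 150, 150, 151, 152, 153, 154, 153, 152, 151, 150, 150, 153, 152]
228 [81, 160, 154, 153, 151, 154, 154, 151, 152, 153, 155, 154, 156, 155, 154, 152, 152, 151, 152, 152]
229 [85, 133, 148, 145, 145, 147, 127, 145, 145, 146, 128, 146, 147, 146, 127, 143, 132, 144, 153, 153]
230 [88, 82, 115, 149, 154, 116, 86, 121, 108, 115, 78, 115, 115, 114, 80, 102, 90, 133, 154, 153]
231 [89, 84, 78, 137, 144, 84, 112, 101, 63, 85, 85, 86, 87, 89, 77, 57, 78, 133, 154, 152]
232 [88, 86, 81, 87, 87, 99, 124, 88, 82, 87, 87, 88, 77, 78, 57, 58, 102, 134, 154, 150]
234 [89, 85, 82, 89, 88, 124, 89, 52, 56, 76, 88, 89, 91, 74, 57, 79, 124, 140, 154, 150]
236 [88, 86, 82, 85, 117, 117, 59, 57, 57, 57, 56, 91, 88, 88, 82, 86, 120, 139, 154, 150]
237 [89, 86, 82, 83, 115, 94, 56, 60, 61, 61, 61, 77, 88, 86, 77, 86, 121, 140, 153, 150]
238 [88, 86, 81, 84, 90, 79, 69, 72, 72, 76, 77, 63, 76, 83, 77, 86, 120, 139, 153, 150]
239 [88, 86, 82, 83, 76, 77, 78, 78, 78, 87, 88, 76, 54, 77, 77, 86, 120, 138, 153, 150]
240 [88, 86, 81, 77, 77, 78, 77, 77, 
[... 659 characters left out ...]
2), (9.9, 8.6, 39.6)]
236 [(5.4, -11.0, 39.9), (5.3, -3.8, 40.0), (1.1, -0.9, 50.5), (2.2, 0.4, 47.7), (2.0, 1.6, 48.4), (-1.0, 5.0, 55.8), (5.3, 8.7, 40.0)]
238 [(4.5, -10.9, 38.8), (4.0, -3.8, 40.2), (7.7, -0.8, 31.0), (7.9, 0.3, 30.5), (7.2, 1.5, 32.2), (-1.1, 4.9, 52.6), (4.4, 8.7, 39.1)]
240 [(3.3, -10.9, 38.7), (2.5, -3.8, 40.7), (8.6, -0.8, 26.0), (8.0, 0.3, 27.3), (8.3, 1.4, 26.6), (-0.8, 4.8, 48.5), (nan, nan, nan)]
242 [(1.8, -11.0, 39.3), (2.0, -3.8, 38.7), (8.2, -0.8, 24.0), (8.4, 0.3, 23.6), (8.0, 1.4, 24.4), (-2.0, 4.8, 48.3), (1.7, 8.7, 39.4)]
244 [(0.5, -11.0, 39.1), (0.5, -3.8, 39.2), (8.3, -0.8, 21.0), (8.4, 0.3, 20.9), (8.3, 1.4, 21.1), (-3.1, 4.8, 47.6), (0.3, 8.8, 39.7)]
```

{"name": "apply_moves", "arguments": {
  "increments": [
    [-0.0015,0.0008,0,0],
    [-0.0015,0.0008,-0.004,0],
    [-0.0015,0.0008,-0.008,0],
    [-0.0015,0.0008,-0.011,0],
    [-0.0015,0.0008,-0.012,0],
    [-0.0015,0.0008,-0.012,0]
  ]
}}

```text
t: 16.18
tcp_pos: [0.3948, -0.2987, 0.1151]
ee_rot: [-0.461, 0.888, 0.0, 0.0]
ft_force: [0.2, 0.7, -1.2]
finger_gap: 0.086
grip_force: 78.4
```

{"name": "apply_moves", "arguments": {
  "increments": [
    [0,0,-0.002,0],
    [0,0,-0.004,0],
    [0,0,-0.005,0],
    [0,0,-0.005,0]
  ],
  "force": 100
}}

```text
t: 16.68
tcp_pos: [0.395, -0.2989, 0.1105]
ee_rot: [-0.461, 0.888, -0.0, 0.0]
ft_force: [0.4, 1.7, 2.2]
finger_gap: 0.076
grip_force: 101.0
```

{"name": "apply_moves", "arguments": {
  "increments": [
    [0,0,-0.001,0],
    [0,0,-0.002,0],
    [0,0,-0.003,0],
    [0,0,-0.003,0]
  ]
}}

```text
t: 17.18
tcp_pos: [0.3951, -0.299, 0.1079]
ee_rot: [-0.461, 0.888, -0.0, 0.0]
ft_force: [0.7, 2.8, 7.6]
finger_gap: 0.075
grip_force: 101.7
```

{"name": "apply_moves", "arguments": {
  "increments": [
    [0,0,-0.001,-0.12],
    [0,0,-0.002,-0.12],
    [0,0,-0.003,0.0],
    [0,0,-0.003,0.12],
    [0,0,-0.003,0.0],
    [0,0,-0.004,-0.12],
    [0,0,-0.004,-0.12]
  ]
}}

```text
t: 18.05
tcp_pos: [0.3956, -0.2995, 0.1039]
ee_rot: [-0.406, 0.914, -0.001, 0.001]
ft_force: [0.4, 0.9, 5.4]
finger_gap: 0.078
grip_force: 101.2
```

{"name": "apply_moves", "arguments": {
  "increments": [
    [0,0,-0.002,0],
    [0,0,-0.003,0.08],
    [0,0,-0.004,0.12],
    [0,0,-0.005,0.06],
    [0,0,-0.006,0],
    [0,0,-0.006,0]
  ]
}}

```text
t: 18.8
tcp_pos: [0.3955, -0.2999, 0.0988]
ee_rot: [-0.406, 0.914, -0.001, 0.0]
ft_force: [-2.7, 1.3, 12.9]
finger_gap: 0.076
grip_force: 102.7
```

{"name": "apply_moves", "arguments": {
  "increments": [
    [0,0,-0.001,0],
    [0,0,-0.002,0],
    [0,0,-0.002,0.06],
    [0,0,-0.002,0]
  ]
}}

```text
t: 19.3
tcp_pos: [0.3961, -0.3003, 0.0986]
ee_rot: [-0.406, 0.914, -0.002, 0.001]
ft_force: [-6.3, 5.1, 29.3]
finger_gap: 0.075
grip_force: 105.0
```

```bash
sed -i 's/c7.png/c8.png/; s/"w7"/"w8"/; s/150:270,210:350/190:290,220:340/; s/(700,600)/(720,600)/' meas.py; cat >> meas.py <<'E'
T=(P-tcp)@Rt*1000
hs=cv2.cvtColor(im,cv2.COLOR_RGB2HSV); m=((hs[...,0]<8)|(hs[...,0]>172))&(hs[...,1]>130); m[:200]=0; m[:,:255]=0; m[:,305:]=0
q=T[m]; t=q[(q[:,2]<-25)&(q[:,2]>-45)]; print("head top",len(t),np.percentile(t,[2,50,98],axis=0)); f=q[(q[:,2]>-25)&(q[:,2]<10)]; print("front",np.percentile(f,[2,50,98],axis=0))
a=P[200:225,262:300].reshape(-1,3); print("plate z",np.nanmedian(a,axis=0))
E
python3 meas.py
```

```text
19.3 [ 0.3961 -0.3003  0.0986] [-179.7434   -0.0213 -132.0813] [-6.2873  5.0619 29.2793] [1.2196 1.2088 0.1733]
head top 1358 [[-13.6798  -3.9849 -34.1552]
 [  4.7773  -0.8699 -32.7232]
 [ 17.0623   2.6033 -26.5581]]
front [[ 14.001   -4.2873 -24.647 ]
 [ 16.6052  -0.4979 -14.4971]
 [ 17.4201   3.1585  -1.5114]]
plate z [ 0.3768 -0.322   0.0855]
```

View pics/c8.png

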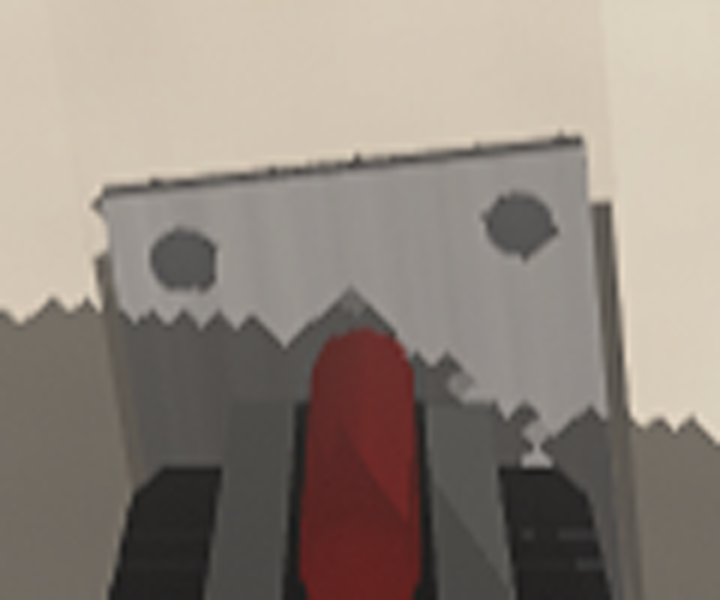

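{"name": "apply_moves", "arguments": {
  "increments": [
    [0,0,0.001,-0.05],
    [0,0,0.001,-0.2],
    [0,0,0.001,-0.35],
    [0,0,0.001,-0.5],
    [0,0,0.001,-0.65],
    [0,0,0.001,-0.8],
    [0,0,0.001,-0.95],
    [0,0,0.001,-1.1]
  ]
}}

```text
t: 20.35
tcp_pos: [0.3948, -0.2975, 0.0986]
ee_rot: [0.133, 0.991, 0.001, 0.0]
ft_force: [-5.7, 11.7, 29.0]
finger_gap: 0.077
grip_force: 104.9
```

{"name": "apply_moves", "arguments": {
  "increments": [
    [0,0,0.0005,-0.15],
    [0,0,0.0005,-0.3],
    [0,0,0.0005,-0.42],
    [0,0,0.0005,-0.5],
    [0,0,0.0005,-0.54],
    [0,0,0.0005,-0.54]
  ]
}}

```text
t: 21.1
tcp_pos: [0.3951, -0.2966, 0.0986]
ee_rot: [0.39, 0.921, 0.002, -0.0]
ft_force: [-3.9, 13.2, 26.3]
finger_gap: 0.077
grip_force: 104.4
```

```bash
sed -i 's/c8.png/c9.png/; s/"w8"/"w9"/; s/190:290,220:340/0:420,0:560/; s/(720,600)/(560,420)/' meas.py; python3 meas.py; python3 - <<'E'
from h import *
s=env.get_state(); q=s["ee_rot"]; print((4.099-2*np.arctan2(q[1],q[0])),s["joint_pos"][5],s["torque"])
E
```

```text
21.1 [ 0.3951 -0.2966  0.0986] [179.7566  -0.1097 134.0883] [-3.8615 13.1517 26.3108] [3.0399 0.9362 0.2827]
head top 1344 [[-15.6617  -4.7092 -34.2255]
 [  2.5112  -1.239  -32.764 ]
 [ 14.7123   1.8831 -26.1473]]
front [[ 11.5693  -5.1338 -24.7915]
 [ 14.2301  -1.2229 -14.381 ]
 [ 15.2745   2.4139  -1.4918]]
plate z [ 0.3762 -0.2786  0.0852]
1.7585279306440573 0.15408907556721024 [3.08667812 0.94904933 0.27909436]
```

View pics/c9.png

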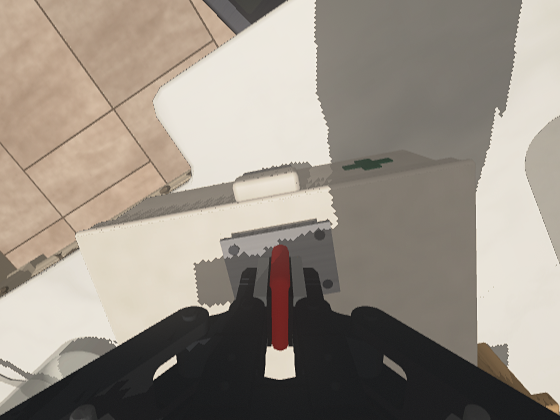

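{"name": "apply_moves", "arguments": {
  "increments": [
    [0,0,0,-0.03],
    [0,0,0,-0.06],
    [0,0,0,-0.06]
  ]
}}

```text
t: 21.52
tcp_pos: [0.3951, -0.2965, 0.0987]
ee_rot: [0.417, 0.909, 0.002, -0.0]
ft_force: [-4.5, 12.8, 26.3]
finger_gap: 0.076
grip_force: 104.4
```

```bash
python3 - <<'E'
from h import *
s=env.get_state(); q=s["ee_rot"]; print(s["t"],s["tcp_pos"],(4.099-2*np.arctan2(q[1],q[0])),s["joint_pos"][5],s["ft_force"],s["torque"],s["grip_force"])
im,P,c=cloud("top")
for l in "lid_jar shelf_jar blue_key".split(): print(l,place(l,"top",c))
E
```

```text
21.525 [ 0.39513863 -0.2965244   0.09865856] 1.81831959716158 0.2139900051973125 [-4.46853766 12.81584156 26.27074667] [3.10542064 0.90363922 0.41762749] 104.38434720039368
lid_jar [(array([ 0.5969, -0.3228,  0.0677]), 0.7)]
shelf_jar [(array([ 0.5371, -0.4165,  0.0689]), 0.71)]
blue_key [(array([0.4294, 0.0134, 0.0151]), 0.55)]
```

```bash
python3 -c "
from h import *
print(close_job())"
```

```text
the job is handed in; nothing more can be done
None
```

The jar from the lid stands upright on the spice shelf, and the red key is fully home in the lock, turned to its stop and still gripped there. I handed the job in at about 21.6 s but got no verdict back; the stop is inferred from the torque rise, since the plug angle can't be read directly.

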